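Step the reaction tile under the pointer

ROBOT

A 7-joint arm with a two-finger parallel gripper is mounted at the origin on the work surface. World frame = base frame: x ahead of the robot, y to its left, z up, the work surface at z = 0. Lengths are in m, angles in degrees, forces in N, time in s.
With the tool pointing down it reaches from about 0.35 to 0.775 m from the base axis. Payload 3.1 kg.
Tool frame: the origin (TCP) lies on the centre line of the jaws, within the pads' length; the fingertips stand 17 mm ahead of it and the grasp point (between the pads) lies 2 mm behind it (robot.tip_reach is the distance from the TCP to the fingertips, in m); z points along the fingers, y is the direction in which the jaws open and shut (so a half turn about z gives the same grasp; the last joint's range is limited). The gripper opens to 85 mm and grips with 20 to 120 N. Pads are 22 mm wide; open, the fingers measure 114 mm over their backs; the gripper's body (76 mm by 85 mm) begins 54 mm behind the grasp point. The pads swing forward as they close: fully open they stand 13 mm farther back than shut.
Start: joints at [62.24, 17.813, 0.802, 86.603, -0.252, 75.585, -1.558], TCP at [0.236, -0.497, 0.248] pointing down, gripper open.
Joint ranges: [-154.91, 154.91], [-16.99, 109.72], [-72.82, 74.43], [7.12, 147.25], [-82.49, 262.49], [11.32, 116.49], [-174.64, 174.64]. Speed limits (degrees/s): [159.86, 159.86, 180, 180, 180, 180, 180].

INTERFACE

Orientations are given as [roll, pitch, yaw] about the fixed x, y, z axes, in that order (R = Rz(yaw) Ry(pitch) Rx(roll)).
In Python, from station import robot, fingers, vision, workorder, recognise gives the robot as it stands. Calls block until the motion is done:
- robot.move_to(position, orientation): joint-space move of the TCP to a pose.
- robot.line_to(position, orientation=None, velocity=0.15, f_stop=None): straight line of the TCP; orientation=None keeps the orientation; velocity is the mean speed in m/s. With f_stop (N) it stops when the force on the tool has changed by that much, and returns True; else False.
- robot.move_j(angles): joint-space move.
- fingers.gripper_to(opening, force=None): opening from 0.0 (shut) to 1.0 (fully open); force is the grip in N (None keeps the last); returns when the fingers have stopped.
- robot.pause(seconds).
- robot.inverse_kinematics(position, orientation): joint angles nearest the present ones, or None.
- vision.grab_frame(name): name is "side" or "top"; returns the picture (480x640x3 uint8, red, green, blue); there is no depth.
- vision.calibration(name): a dict with "mtx" (3x3 intrinsics, pixels), "extrinsics" (4x4, takes a point from world to camera coordinates). Camera axes: x right, y up, looking along -z (the intrinsics and any distortion apply to the point x, -y, -z); pixel columns grow to the right and rows downward; lengths in m; the calibration is good to about 2 mm. A picture is of the moment at which its call begins. calibration takes no time and is no camera call.
A pose or a line that the arm cannot do raises robot.PlanningError and nothing moves.
- workorder.close_job(): hands the job in, once; it reports no verdict.
Trained networks look in the newest picture that a camera, given by its name, has taken for a name from the list of things; names that differ only in an ending like _2 or _b are one class to them, and where a whole thing is asked for, a point or a joint stands for the part that bears it (a point fixed in the world has none). Each returns a list of dicts, best first, with "p" (0 to 1); they miss things now and then, are a little off and sometimes report something else, mostly with a low value. They report only what shows in the picture. A call takes as long as a camera call.
- recognise(label, camera): "rect" ([centre column, centre row, width, height] in pixels, round what is visible of it).
Readings, each from a call of its own:
- robot.current_time_s(): time.
- robot.current_joint_positions(): joint angles.
- robot.current_dq(): joint speeds.
- robot.current_joint_torque(): joint torques, N m.
- robot.current_tool_pos(): TCP position.
- robot.current_eef_rot(): TCP orientation.
- robot.current_contact_force(): force on the tool from outside, world axes, zero at the start.
- robot.current_torque(): the same for the moment, N m.
- robot.current_finger_gap(): opening from 0.0 (shut) to 1.0 (fully open).
Only numpy, scipy, OpenCV 4.12 (cv2) and the standard library are available. Lean on these libraries where they do the work, as an engineer would, in place of code of your own. Each camera call takes 0.05 s, during which the arm holds its last target. There are 200 camera calls.

TASK

On the x-y stage, a round white reaction tile rides under a fixed pointer. Take the stage's upright black post and slide the tile until the pointer stands over the middle of its large round well, keep it there for about a second, then slide on until the pointer stands over the middle of its square well, and let go of the post there.

Things in the scene. Friction and masses are not known exactly. Their poses are not given: they have to be found in the camera images.
- post_top (a point): Top centre of the stage's handle: an upright black post, 22 mm diameter, 67 mm tall, top 115 mm above the bench, on the tile carrier's robot side, 105 mm from the tile's centre; clear all round. Post, carrier and tile shift together, level, any horizontal way on two crossed slides (2 to 5 N, far enough for every well, no turning or lifting) and stay where left. The stage is fixed to the bench.
- pointer_tip (a point): Lower tip of the fixed dark steel pointer hanging from a thin level rod that reaches over the tile from a column (122 mm tall) at the far end of the stage. The tip is 66 mm above the bench, 8 mm above the tile, and never moves.
- round_well (a point): Centre of the large round well (28 mm, dark grey) in the top of the white tile (110 mm diameter, top 58 mm above the bench) on the carrier. The tile does not turn on the carrier but may start pointing any way. Four wells, 34 mm from its centre, 90 degrees apart: large round, small round (12 mm), square, long slot (34 x 9 mm). A spare tile lies on the bench beside the stage: not used.
- square_well (a point): Centre of the square well (24 x 24 mm, dark grey glaze) in the top face of the same tile on the carrier, opposite the large round well.

How it is judged (in metres and radians):
On the way:
1. the pointer stands over the large round well (within 10 mm of its centre) for half a second (horizontal distance between round_well and pointer_tip below 0.01 m), for 0.5 s.
At the end, for the whole second after the job is handed in: The centre of the square well on the carrier's tile stays within 10 mm, seen from above, of the pointer tip (horizontal distance between square_well and pointer_tip below 0.01 m); the robot touches nothing.
It also fails if it takes over 35 s, if anything falls off the work surface, if the arm or the gripper's body presses on something with over 40 N, if the wrist force passes 120 N, or if a joint passes its speed limit or range.

## Working session

There is one attempt and no reset: what is moved stays moved. The work goes in short steps, each a Python script; the robot and the scene stay as the last script left them, time stands still between calls to the robot, and variables do not carry over. Pictures are saved under pics/ and viewed, about 8 in all and at most 12, crops included, and the job is handed in when it is done.

```bash
mkdir -p pics
python3 - <<'E'
from station import robot, vision, recognise
import cv2
for c in("top","side"):
    im=vision.grab_frame(c); cv2.imwrite(f"pics/{c}0.png",im[:,:,::-1])
    for l in("post_top","pointer_tip","round_well","square_well"):
        print(c,l,[( [round(float(v),1) for v in d["rect"]],round(d["p"],2)) for d in recognise(l,c)[:3]])
    print(vision.calibration(c))
print(robot.current_time_s())
E
```

```text
top post_top [([441.2, 332.1, 116.0, 155.4], 0.68)]
top pointer_tip [([410.5, 274.6, 177.3, 265.2], 0.89)]
top round_well [([441.2, 307.3, 83.1, 81.6], 0.86)]
top square_well [([443.2, 308.1, 82.7, 86.6], 0.98)]
{'mtx': array([[557.58515333,   0.        , 327.72090823],
       [  0.        , 557.58515333, 240.9850539 ],
       [  0.        ,   0.        ,   1.        ]]), 'extrinsics': array([[ 0.01594318, -0.99983408,  0.00881045,  0.00671896],
       [ 0.98254341,  0.01729967,  0.18522734, -0.68854049],
       [-0.18534902,  0.00570354,  0.9826562 , -0.66678642],
       [ 0.        ,  0.        ,  0.        ,  1.        ]])}
side post_top [([407.4, 408.8, 166.5, 142.5], 0.68)]
side pointer_tip [([397.1, 342.9, 258.4, 272.3], 0.81)]
side round_well []
side square_well [([410.2, 411.1, 110.5, 103.9], 0.68)]
{'mtx': array([[578.31123626,   0.        , 326.19892795],
       [  0.        , 578.31123626, 239.8475434 ],
       [  0.        ,   0.        ,   1.        ]]), 'extrinsics': array([[ 0.66503434, -0.74661926, -0.01700046, -0.41778612],
       [ 0.53863028,  0.46375588,  0.70342584, -0.47030041],
       [-0.51730721, -0.4769593 ,  0.71056532, -0.36459755],
       [ 0.        ,  0.        ,  0.        ,  1.        ]])}
0.5
```

Run:
```python
import cv2
a=cv2.imread("pics/top0.png");b=cv2.imread("pics/side0.png")
cv2.imwrite("pics/topc.png",cv2.resize(a[140:420,300:540],None,fx=2.1,fy=2.1,interpolation=cv2.INTER_CUBIC))
cv2.imwrite("pics/sidec.png",cv2.resize(b[200:480,260:540],None,fx=2.1,fy=2.1,interpolation=cv2.INTER_CUBIC))
```

```text
(no output)
```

View pics/top0.png

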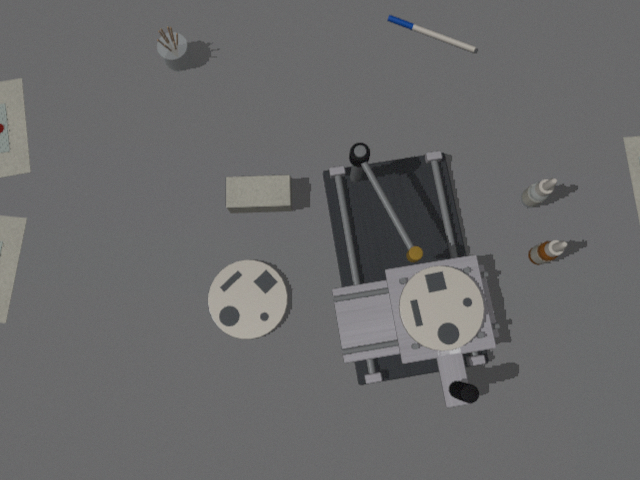

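View pics/topc.png

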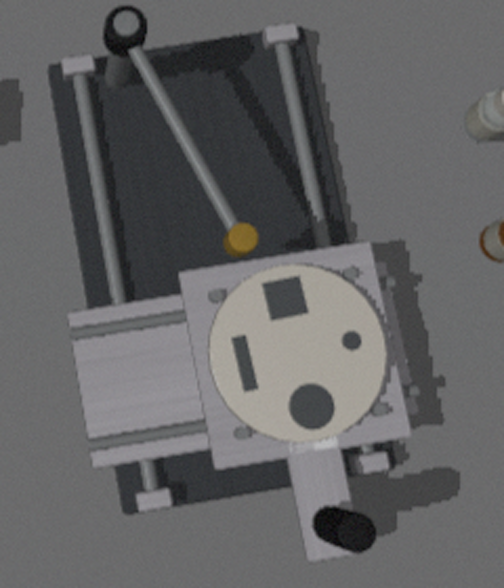

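View pics/sidec.png

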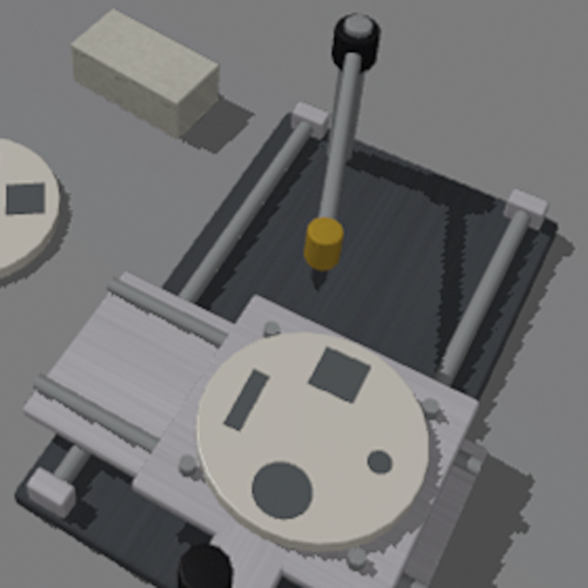

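The top view shows the round well at about (449,333), square well at (436,282), post top at about (469,393), knob above the pointer at (416,252), and spare tile at (248,299). In the side view the pointer tip is at about (412,337), the round well at (394,433), and the square well at (421,379).

```bash
cat > h.py <<'E'
import numpy as np, cv2
from station import robot, fingers, vision, workorder, recognise
def P(c):
    k=vision.calibration(c); return k["mtx"]@np.diag([1,-1,-1.])@k["extrinsics"][:3]
def tri(t,s):
    X=cv2.triangulatePoints(P("top"),P("side"),np.array(t,float).reshape(2,1),np.array(s,float).reshape(2,1))[:,0]
    return X[:3]/X[3]
def atz(c,uv,z):
    M=P(c); H=np.c_[M[:,:2],M[:,2]*z+M[:,3]]; q=np.linalg.solve(H,[*uv,1]); return q[:2]/q[2]
def proj(c,X):
    q=P(c)@np.r_[X,1]; return q[:2]/q[2]
def blob(im,uv):
    "centroid of the dark patch that holds uv"
    g=cv2.GaussianBlur(cv2.cvtColor(im,cv2.COLOR_RGB2GRAY),(3,3),0)
    _,_,st,ce=cv2.connectedComponentsWithStats((g<120).astype(np.uint8))
    d=np.linalg.norm(ce-uv,axis=1)+1e3*(st[:,4]>1500)+1e3*(st[:,4]<60); i=d.argmin(); return ce[i],st[i,4]
E
python3 - <<'E'
from h import *
np.set_printoptions(precision=4,suppress=True)
I={c:cv2.imread(f"pics/{c}0.png")[:,:,::-1].copy() for c in("top","side")}
for n,t,s in(("round",(448.6,333.3),(394.3,433.3)),("square",(435.7,281.9),(421.4,378.6))):
    a,b=blob(I["top"],t),blob(I["side"],s); print(n,a,b,tri(a[0],b[0]),atz("top",a[0],.058),atz("side",b[0],.058))
o=lambda x,y,u,v:(u+x/2.1,v+y/2.1)
print("knob",tri(o(243,235,300,140),o(325,229,260,200)))
print("tip",atz("side",o(319,288,260,200),.066))
print("post",tri((469,393.3),o(205,563,260,200)),atz("top",(469,393.3),.115))
cv2.imwrite("pics/z.png",np.hstack([cv2.resize(I["top"][365:415,435:495],None,fx=6,fy=6),cv2.resize(I["side"][430:480,330:390],None,fx=6,fy=6)])[:,:,::-1])
cv2.imwrite("pics/z2.png",cv2.resize(I["side"][290:350,380:440],None,fx=8,fy=8)[:,:,::-1])
E
```

```text
round (array([447.962 , 333.1848]), np.int32(368)) (array([393.8581, 433.1305]), np.int32(613)) [ 0.5718 -0.138   0.0592] [ 0.5717 -0.1382] [ 0.5724 -0.1378]
square (array([435.4054, 281.5435]), np.int32(333)) (array([421.1894, 378.2026]), np.int32(454)) [ 0.638  -0.1232  0.0593] [ 0.6381 -0.1234] [ 0.6388 -0.1229]
knob [ 0.6668 -0.0883  0.1168]
tip [ 0.669  -0.0885]
post [ 0.5024 -0.1482  0.1176] [ 0.5017 -0.1484]
```

View pics/z.png

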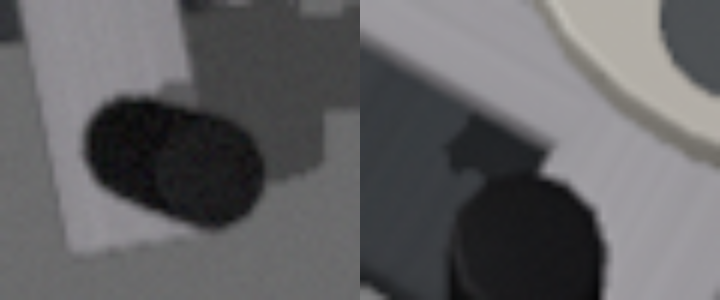

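View pics/z2.png

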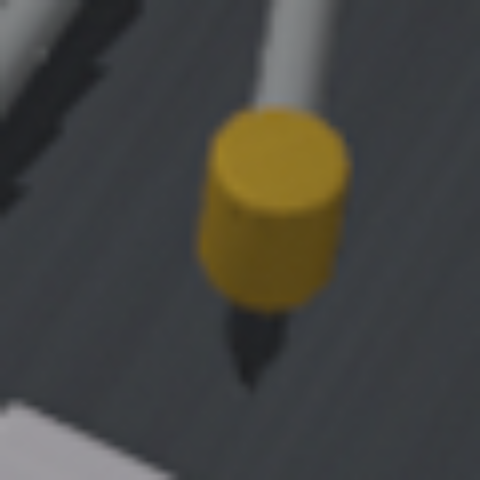

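Post top zoom centres: top view (470.2,394.5), side view (358.3,469.2). Pointer tip in the side view is (411.1,338.5) and the knob top is (415.1,310). I'll refine with these, then grasp.

Run:
```python
from h import *
np.set_printoptions(precision=4,suppress=True)
post=tri((470.2,394.5),(358.3,469.2)); print("post",post,atz("top",(470.2,394.5),.115))
print("tip",atz("side",(411.1,338.5),.066),"knob",tri((415.5,252),(415.1,310)))
print(robot.current_eef_rot(),robot.current_time_s())
xy=post[:2]
best=None
for yaw in(0,180):
    q=robot.inverse_kinematics([*xy,.095],[180,0,yaw]); print(yaw,q)
    if q is not None:
        d=np.abs(np.array(q)-robot.current_joint_positions()).max()
        if best is None or d<best[0]: best=(d,yaw)
yaw=best[1]; print("yaw",yaw)
robot.move_to([*xy,.20],[180,0,yaw]); robot.line_to([*xy,.095],f_stop=8)
print(robot.current_tool_pos(),robot.current_contact_force())
for c in("top","side"): cv2.imwrite(f"pics/{c}1.png",vision.grab_frame(c)[:,:,::-1])
fingers.gripper_to(0.0,40)
print(robot.current_finger_gap(),robot.current_contact_force(),robot.current_time_s())
a,b=[vision.grab_frame(c) for c in("top","side")]
for c,i in(("top",a),("side",b)): cv2.imwrite(f"pics/{c}2.png",i[:,:,::-1])
cv2.imwrite("pics/g.png",np.hstack([a[180:480,300:600],b[180:480,260:560]])[:,:,::-1])
```

```text
post [ 0.5014 -0.1494  0.119 ] [ 0.5003 -0.1497]
tip [ 0.667  -0.0889] knob [ 0.6671 -0.0884  0.115 ]
[-179.9985    0.0002   25.3725] 0.5
0 [ 24.8898  23.4447 -13.1044 102.4501   6.3366  54.8175 -80.8267]
180 [ 39.5815  26.4196 -32.7213 101.8864  16.7478  56.5804  90.2544]
yaw 0
[ 0.5021 -0.1498  0.0958] [ 0.0749 -0.4494  0.5272]
0.24953633146950674 [-0.1228 -0.5147  1.3153] 3.6667
```

View pics/g.png

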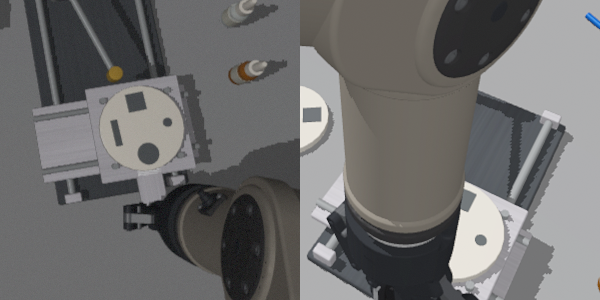

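The fingers hold the post (gap about 21 mm), and the top view still shows the whole tile. Now I'll slide to the round well.

Run:
```python
from h import *
np.set_printoptions(precision=4,suppress=True)
tip=np.array([.667,-.0886]); rel=np.array([.6381-.5717,-.1234+.1382])  # square - round
sq=np.array([.6381,-.1234])
def find(g):
    im=vision.grab_frame("top"); b=blob(im,proj("top",[*g,.058])); return atz("top",b[0],.058),b[1],im
s0,a,_=find(sq); print("square now",s0,a)
d=tip-(s0-rel); p=np.array(robot.current_tool_pos()); print("move",d)
robot.line_to([*(p[:2]+d),p[2]],velocity=.06)
s1,a,im=find(s0+d); e=tip-(s1-rel); print("square",s1,a,"err",e,robot.current_tool_pos()-p,robot.current_contact_force())
if .001<np.linalg.norm(e)<.015:
    p=np.array(robot.current_tool_pos()); robot.line_to([*(p[:2]+e),p[2]],velocity=.03)
    s1,a,im=find(s1+e); print("square",s1,a,"err",tip-(s1-rel))
robot.pause(1.2); print(robot.current_time_s())
b=vision.grab_frame("side")
cv2.imwrite("pics/r.png",cv2.resize(np.hstack([im[170:420,300:550],b[230:480,300:550]]),None,fx=1.5,fy=1.5)[:,:,::-1])
```

```text
square now [ 0.6381 -0.1234] 331
move [0.0953 0.0496]
square [ 0.6929 -0.048 ] 162 err [ 0.0405 -0.0258] [0.0954 0.0497 0.    ] [-0.5262 -1.5186  3.7027]
7.0083
```

View pics/r.png

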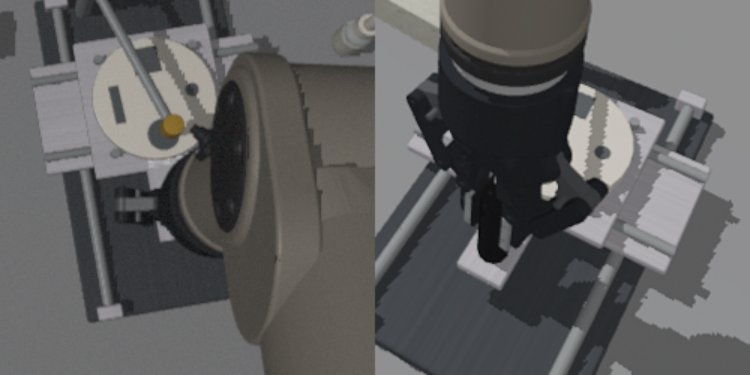

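The top view shows the knob over the round well, with the rod hiding part of the square well. That makes the "err" value false, so I'll check with the slot and the small well instead.

```bash
cat >> h.py <<'E'
tip=np.array([.667,-.0886])
ref=cv2.imread("pics/top0.png")[:,:,::-1].copy()
R={n:atz("top",blob(ref,uv)[0],.058) for n,uv in dict(round=(448,333),square=(435.5,281.5),slot=(416.7,312.9),small=(467.6,302.4)).items()}
def shift(names,d):
    im=vision.grab_frame("top"); o={}
    for n in names:
        b=blob(im,proj("top",[*(R[n]+d),.058])); o[n]=(atz("top",b[0],.058)-R[n],int(b[1]),int(blob(ref,proj("top",[*R[n],.058]))[1]))
    return im,o
E
python3 - <<'E'
from h import *
np.set_printoptions(precision=4,suppress=True)
print(R); d=tip-R["round"]; im,o=shift(["slot","small","square","round"],d); print("want",d,o)
print(proj("top",[*tip,.066]),proj("top",[*tip,.115]),proj("top",[*tip,.058]))
E
```

```text
{'round': array([ 0.5717, -0.1382]), 'square': array([ 0.6381, -0.1234]), 'slot': array([ 0.5973, -0.0977]), 'small': array([ 0.6122, -0.1639])}
want [0.0953 0.0496] {'slot': (array([0.0954, 0.0497]), 162, 182), 'small': (array([0.0805, 0.1159]), 162, 67), 'square': (array([0.0547, 0.0754]), 162, 333), 'round': (array([0.1211, 0.0902]), 162, 368)}
[409.5234 258.2577] [415.6887 252.0194] [408.5937 259.1985]
```

The slot well moved exactly as intended (0.0954, 0.0497), so the pointer stands within about 1 mm of the round well's centre, and it has been held there for over 1.2 s. Next is the square well.

Run:
```python
from h import *
np.set_printoptions(precision=4,suppress=True)
D=tip-R["square"]; m=D-np.array([.0954,.0497]); p=np.array(robot.current_tool_pos())
robot.line_to([*(p[:2]+m),p[2]],velocity=.06); robot.pause(.3)
im,o=shift(["slot","small","round"],D); print("want",D,o,robot.current_contact_force())
fingers.gripper_to(1.0); robot.pause(.2)
p=np.array(robot.current_tool_pos()); robot.line_to([p[0],p[1],.22])
robot.move_to([.40,-.40,.25],[180,0,0])
im,o=shift(["slot","small","round"],D); b=vision.grab_frame("side")
print("after",o,robot.current_time_s(),robot.current_contact_force(),robot.current_dq())
cv2.imwrite("pics/s.png",cv2.resize(np.hstack([im[170:420,300:550],b[230:480,300:550]]),None,fx=1.5,fy=1.5)[:,:,::-1])
```

```text
want [0.0289 0.0348] {'slot': (array([0.0284, 0.0346]), 172, 182), 'small': (array([0.0285, 0.0345]), 61, 67), 'round': (array([0.0283, 0.0344]), 361, 368)} [-1.3227  2.0248  6.0657]
after {'slot': (array([0.0284, 0.0346]), 176, 182), 'small': (array([0.0284, 0.0345]), 62, 67), 'round': (array([0.0283, 0.0344]), 364, 368)} 11.8667 [ 0.4212  0.4392 -0.0212] [ 0.0485 -0.0304  0.3386 -0.1431  0.2873  0.0127 -0.0292]
```

View pics/s.png

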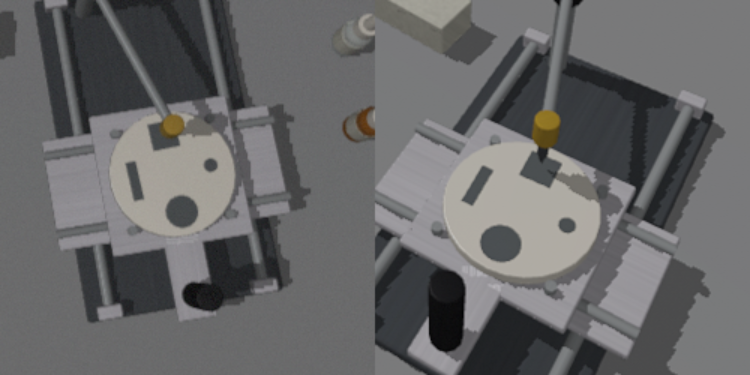

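After release, the three other wells agree that the square well is within about 1 mm of the pointer. The side view shows the tip just above the well's middle, and the arm is clear.

```bash
python3 -c "
from station import workorder; print(workorder.close_job())"
```

```text
the job is handed in; nothing more can be done
None
```

The job is done and handed in at about 12 s of robot time. I gripped the post and slid the pointer over the large round well. I held it there for at least 1.2 s, then slid on to the square well, let go and moved the arm clear.

- **Round well:** the slot's shift in the top picture put the pointer within about 1 mm of the middle. An automatic check on the square well gave a false error of about 48 mm, because the pointer's rod partly hid that well. I caught this and used the slot instead. The small well and the round well itself could not be used there because something was blocking the view.
- **Square well:** after release, the slot, small and round wells agreed that the middle is within about 1 mm of the pointer. The side picture shows the tip over the well. Calibration adds an uncertainty of about 2 mm.
- **Arm:** the force reading after backing off was about 0.6 N, against about 0.7 N above the bench before gripping, so nothing is being touched. The post-top height measured 119 mm against the stated 115 mm, which did not matter for the grip.

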